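# Shim the drilling bed level

### The arm

A 6-joint arm with a two-finger parallel gripper is mounted at the origin on the work surface. World frame = base frame: x ahead of the robot, y to its left, z up, the work surface at z = 0. Lengths are in mm, angles in rad, forces in N, time in s.
With the tool pointing down it reaches from about 325 to 900 mm from the base axis. Payload 3.5 kg.
Tool frame: the origin (TCP) lies midway between the tips of the shut fingers; the grasp point (between the pads) lies r.tcp_to_grasp behind it (r.tcp_to_grasp is the distance from the TCP to the grasp point, in mm); z points along the fingers, y is the line along which they close (so a half turn about z gives the same grasp; the last joint's range is limited). The gripper opens to 85 mm and grips with 20 to 120 N. Pads are 22 mm wide; open, the fingers measure 114 mm over their backs; the gripper's body (76 mm by 85 mm) begins 54 mm behind the grasp point. The pads swing forward as they close: fully open they stand 13 mm farther back than shut.
Start: joints at [-1.287, 0.276, -0.026, 1.268, 0, 1.467], TCP at [235.755, -578.828, 231.313] pointing down, gripper open.
Joint ranges: [-3.12, 3.12], [-0.85, 1.88], [-1.08, 1.24], [-1.95, 2.15], [-1.57, 1.53], [-3.14, 3.14]. Speed limits (rad/s): [2.57, 2.57, 3.14, 3.14, 3.14, 3.14].

### API

Orientations are given as a unit quaternion [w, x, y, z].
In Python, from cell import get_obs, vision, job, r gives the robot as it stands. The module is installed in compiled form; this text tells all that it offers.
- The arm moves only by the tool send_rows, never from a script. Its argument "motion" is a list of rows, each a list of 5 numbers: the shift along the tool's x, y, z in m, then the turn about the tool's z in degrees, then the finger opening in m, from 0 to 0.0854. A call has 1 to 12 rows; each row is the pose to reach, as a shift and turn from the pose commanded when the call began, along the tool's axes at that moment; what a row does not reach only later rows make up. A row lasts 1/12 s, in which the tool goes at most 41.7 mm and 7.16 degrees, less where a joint would pass 70% of its speed; a pose out of reach is approached as far as the arm can. A call with a gripper value outside its range is refused whole. The fingers move at their own pace and stop on an object; the grip force is fixed at half the most. Time passes only in rows, so rows that repeat a pose let the fingers close. It gives the time, the measured TCP pose, the force, the opening and the grip force at its end, in the units of the state.
- get_obs(): the state, without advancing time (a new reading comes with each control period).
- vision.get_image(name): name is "scene" or "side" or "wrist"; returns a dict with "pixels" (480x640x3 uint8, red, green, blue), "mtx" (3x3 intrinsics, pixels), "view" (4x4, takes a point from world to camera coordinates); the wrist camera has in their place "tool_from_camera" (4x4, takes a point from camera to tool coordinates, whose origin is the TCP and whose axes are the flange's). Camera axes: x right, y down, z forward; pixel columns grow to the right and rows downward; lengths in mm; the calibration is good to about 2 mm. The wrist camera is an equidistant fisheye: a pixel r from the principal point sees the ray r / f radians off the axis. A picture is of the moment at which its call begins: read the wrist's pose just before it. There is no depth.
- job.hand_in(): hands the job in; it is judged then, once.
The state is a dict: "time": time; "q": joint angles; "dq": joint speeds; "effort": joint torques, N m; "tcp_pos": TCP position; "ee_rot": TCP orientation; "force": force on the tool from outside, world axes, zero at the start; "ft_torque": the same for the moment, N m; "gripper_width": finger opening in mm; "grip_force": force on a finger pad.
Only numpy, scipy, OpenCV 4.12 (cv2) and the standard library are available. Lean on these libraries where they do the work, as an engineer would, in place of code of your own. Each camera call takes 0.05 s, during which the arm holds its last target. There are 200 camera calls.

### The job

The hinged aluminium drilling bed has sunk at its free end. First stand the ball level on top of the bed, lengthwise from the hinge to the free end, and let go of it; then push the timber wedge, thin end first and flat on the bench, under the round bar of the free end until the ball lies between its two lines. Leave the level on the bed and the wedge holding it up, and leave the flat packer and the can where they are.

Things in the scene. Friction and masses are not known exactly. Their poses are not given: they have to be found in the camera images.
- bed: Aluminium plate 170 x 250 x 10 mm, hinged at one end on a bracket fixed to the bench. Origin on the hinge axis, mid-width, mid-thickness, 32 to 38 mm above the bench (varies). x along the hinge, +y from free end to hinge (plate from y = -250 mm to 0), z out of its top, vertical when level. Its free end rests 13 mm (0.052 rad) too low on a stop; it can be lifted, about 8 N there with the level on.
- bed_top (a point): Centre of the bed's top face; axes as the bed. A fence 12 mm wide, 14 mm high stands on the top along the edge at x = +79 mm; two dark stripes are flush. The hinge lugs, beside the plate at x = +-105 mm, reach about 46 mm above the bench.
- bed_nose (a point): Middle of the underside of the round bar (12 mm diameter, 170 mm long along the bed's x) under the free end: the line that the wedge lifts; the plate's edge is 6 mm farther out. 8 to 14 mm above the bench at the start, 21 to 27 mm when the bed is level. Axes as the bed.
- level: Ball level, a grey bar 180 x 30 x 40 mm, 0.3 kg, lying on the bench, with black ends and a white window 78 mm long in the middle of its top. Origin at the centre of its underside, x along its length, z up.
- ball (a joint): The dark steel ball, 14 mm diameter, in the level's window: its distance in m from the middle along the level's x, 0 when centred, ends at +-0.028. It rolls to the lower end, 0.6 m per radian of slope (10 mm per degree), and takes about 1.5 s to settle. Two black lines cross the window at +-12.5 mm (inner edges), so the ball is between them within +-5 mm.
- wedge: Plain timber wedge 180 mm long, 44 mm wide, 0.12 kg, lying flat: 4 mm thick at the thin end, rising evenly to 36 mm at the heel (0.18 mm per mm). Origin at the centre of its underside, thin end at x = +90 mm, heel at x = -90 mm, z up. Friction holds it where it is left under the bed.
- wedge_tip (a point): Middle of the thin end, at its underside.
- packer: Bystander: flat timber block 120 x 44 x 22 mm, origin at the centre of its underside, x along its length. Same timber as the wedge but not tapered.
- can: Bystander: upright can, 60 mm diameter, 120 mm high, origin at the centre of its underside.
Mind the look-alikes: they are no part of the job. What is shaped like the wedge but yellow is not meant.

How it is judged:
By the outcome, as a careful person would: the job done as asked, in the order asked, and still so for the second after the job is handed in, with the robot touching nothing.
It also fails if it takes over 72 s, if anything falls off the work surface, if the arm or the gripper's body presses on something with over 40 N, if the wrist force passes 120 N, or if a joint passes its speed limit or range.

## Working session

There is one attempt and no reset: what is moved stays moved. The work goes in short steps, Python scripts to look and compute and a tool call to move; the robot and the scene stay as the last step left them, time stands still between calls to the robot, and variables do not carry over. Pictures are saved under pics/ and viewed, at most 10 in all, crops included, and the job is handed in when it is done.

Besides the shell and the picture viewer there is one more tool, called after "Emit:" as name(argument=value, ...) on one line, values as JSON. send_rows: Moves the arm, as the interface text tells. Its arguments: {"type":"object","properties":{"motion":{"type":"array","items":{"type":"array","items":{"type":"number"}}}},"required":["motion"]}

```bash
mkdir -p pics
cat > h.py <<'E'
import numpy as np, cv2
from cell import get_obs, vision, job, r
def grab(n):
    o=get_obs(); d=vision.get_image(n); d['obs']=o; return d
def save(p,img): cv2.imwrite('pics/'+p,cv2.cvtColor(img,cv2.COLOR_RGB2BGR))
def ray(d,uv):
    K=np.array(d['mtx']);V=np.array(d['view']);R=V[:3,:3];t=V[:3,3]
    v=R.T@np.linalg.inv(K)@np.array([uv[0],uv[1],1.]); return -R.T@t, v
def onz(d,uv,z):
    c,v=ray(d,uv); return c+v*(z-c[2])/v[2]
def proj(d,P):
    V=np.array(d['view']);p=np.array(d['mtx'])@(V[:3,:3]@np.array(P,float)+V[:3,3]); return p[:2]/p[2]
E
python3 - <<'E'
from h import *
np.set_printoptions(precision=2,suppress=True)
for n in('scene','side'):
    d=grab(n); save(n+'0.png',d['pixels']); np.savez(n+'0.npz',**{k:d[k] for k in('pixels','mtx','view')})
    print(n,ray(d,(320,240)),d['mtx'])
print(r.tcp_to_grasp, get_obs())
E
```

```text
scene (array([1683.61,  -76.65, 1023.18]), array([-0.78,  0.04, -0.62])) [[594.18   0.   317.32]
 [  0.   594.18 251.95]
 [  0.     0.     1.  ]]
side (array([  290.55, -1095.95,  1052.15]), array([ 0.14,  0.73, -0.67])) [[587.33   0.   323.44]
 [  0.   587.33 234.05]
 [  0.     0.     1.  ]]
18.700000000000003 {'time': 0.1, 'q': array([-1.29,  0.28, -0.03,  1.27, -0.  ,  1.47]), 'dq': array([ 0., -0.,  0.,  0., -0., -0.]), 'effort': array([ -0.  , -44.67,  29.61,   0.01,  -0.  ,  -0.  ]), 'tcp_pos': array([ 235.55, -578.15,  230.26]), 'ee_rot': array([-0.  ,  0.98,  0.19, -0.  ]), 'force': array([-0.13, -0.3 ,  0.12]), 'ft_torque': array([-0.03, -0.03,  0.01]), 'grip_force': 0.0, 'gripper_width': 85.44565593718427}
```

View pics/scene0.png

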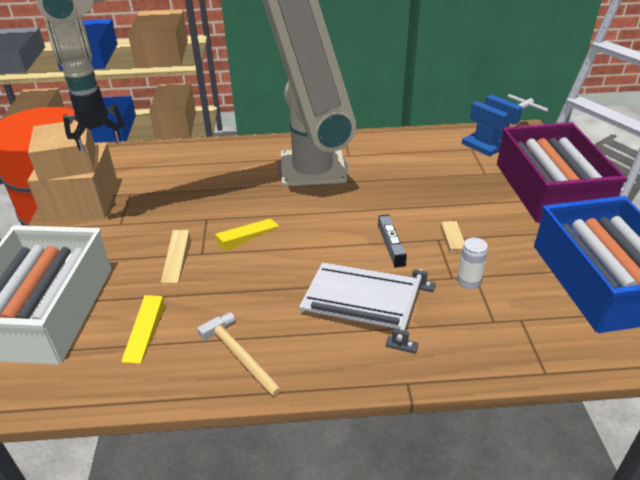

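View pics/side0.png

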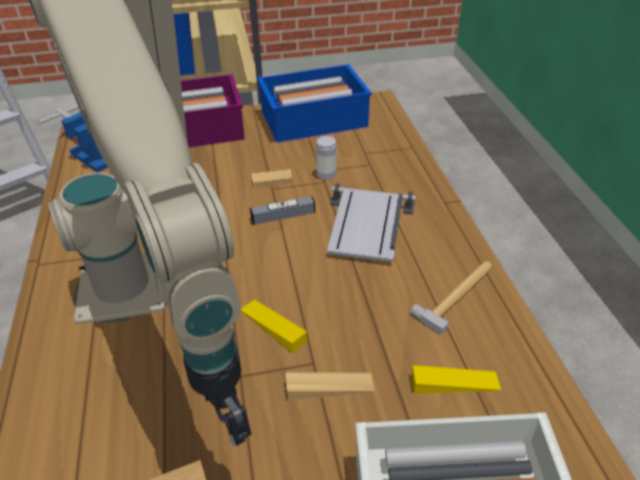

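Candidates for the wedge: plain timber at scene (176,255) / side (330,384); packer at scene (453,236); yellow pieces at scene (247,233) and (143,328), which are excluded by colour. I choose (176,255). The level is the grey bar at scene (392,240), and the bed is at (362,295) with its hinge to the right (+y). One close crop sheet will check these choices.

Run:
```python
from h import *
s=np.load('scene0.npz')['pixels'];d=np.load('side0.npz')['pixels']
def c(im,x,y,w,h,f): return cv2.resize(im[y:y+h,x:x+w],None,fx=f,fy=f,interpolation=cv2.INTER_CUBIC)
M=np.zeros((600,800,3),np.uint8)
for im,(X,Y) in((c(s,150,220,50,70,4),(0,0)),(c(d,270,360,120,50,4),(210,0)),(c(s,290,205,155,150,2),(0,290)),(c(d,240,160,190,110,2.5),(315,290))):
    M[Y:Y+im.shape[0],X:X+im.shape[1]]=im[:600-Y,:800-X]
save('m1.png',M)
```

```text
(no output)
```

View pics/m1.png

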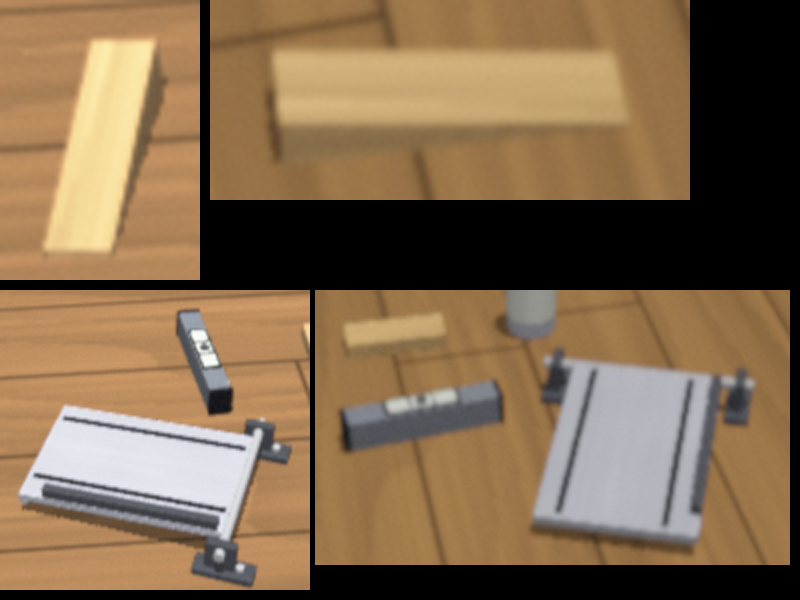

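The crops confirm the choice: the timber wedge's thick heel is toward the robot (scene top, about (181,230)) and its thin end is at about (170,283). The packer at (453,236) is even and short. The bed's free end is its left edge, (322,263) to (300,308), and the fence is on the camera side.

```bash
cat >> h.py <<'E'
def tri(a,ua,b,ub):
    c1,v1=ray(a,ua);c2,v2=ray(b,ub);A=np.stack([v1,-v2],1);s=np.linalg.lstsq(A,c2-c1,rcond=None)[0]
    p=c1+s[0]*v1;q=c2+s[1]*v2; return (p+q)/2, np.linalg.norm(p-q)
E
python3 - <<'E'
from h import *
np.set_printoptions(precision=1,suppress=True)
S=dict(np.load('scene0.npz'));D=dict(np.load('side0.npz'))
print('wedge scene')
for uv,z in(((161,282.5),4),((178,282.8),4),((172.5,230),36),((189,230),36)): print(onz(S,uv,z))
print('wedge side')
f=lambda x,y:(270+(x-210)/4,360+y/4)
for p,z in(((612,50),4),((628,124),4),((272,50),36),((278,124),36)): print(onz(D,f(*p),z))
g=lambda x,y:(290+x/2,205+(y-290)/2); h=lambda x,y:(240+(x-315)/2.5,160+(y-290)/2.5)
print('bed FL FR HL HR')
for a,b in(((64,407),(535,522)),((20,497),(697,545)),((258,434),(575,360)),((226,541),(718,376))): print(*tri(S,g(*a),D,h(*b)))
def win(d,x,y,w,hh):
    im=d['pixels'][y:y+hh,x:x+w]; hsv=cv2.cvtColor(im,cv2.COLOR_RGB2HSV)
    m=((hsv[...,1]<40)&(hsv[...,2]>150)).astype(np.uint8); 
    m=cv2.morphologyEx(m,cv2.MORPH_CLOSE,np.ones((9,9),np.uint8))
    c=max(cv2.findContours(m,0,2)[0],key=cv2.contourArea); r_=cv2.minAreaRect(c); return cv2.boxPoints(r_)+[x,y]
a=win(S,375,212,34,56);b=win(D,245,192,72,34);print(a,b)
for d,bx in((S,a),(D,b)): print([onz(d,p,40) for p in bx],onz(d,bx.mean(0),40))
E
```

```text
wedge scene
[ 531.  -422.3    4. ]
[ 536.2 -378.5    4. ]
[ 351.7 -408.9   36. ]
[ 356.2 -363.1   36. ]
wedge side
[ 534.3 -380.5    4. ]
[ 530.2 -426.7    4. ]
[ 354.7 -365.2   36. ]
[ 350.7 -410.    36. ]
bed FL FR HL HR
[519.6  -9.3  22. ] 6.573240214865532
[674.  -73.6  17.6] 6.522283105778174
[617.4 222.8  44.3] 4.559253741672944
[773.8 160.   35. ] 9.648600308328527
[[376.1 219.1]
 [387.3 213. ]
 [408.4 251.8]
 [397.2 257.9]] [[268.4 203.8]
 [295.5 199. ]
 [296.4 204.1]
 [269.3 208.8]]
[array([361.6, 155.6,  40. ]), array([335.9, 191.1,  40. ]), array([511.1, 218.3,  40. ]), array([532.7, 185.3,  40. ])] [439.  188.1  40. ]
[array([396.7, 198.9,  40. ]), array([474. , 204.1,  40. ]), array([472.6, 181. ,  40. ]), array([396. , 176.1,  40. ])] [434.6 190.   40. ]
```

```bash
cat >> h.py <<'E'
def plan(p,yaw,o=None):
    from scipy.spatial.transform import Rotation as Ro
    o=o or get_obs(); w,x,y,z=o['ee_rot']; R=Ro.from_quat([x,y,z,w]).as_matrix()
    psi=np.degrees(np.arctan2(R[1,0],R[0,0])); d=R.T@(np.array(p,float)-o['tcp_pos'])
    print('psi %.1f'%psi,'tcp',np.round(o['tcp_pos'],1),'shift mm',np.round(d,1),'turn %.1f'%((psi-yaw+180)%360-180),'rows',np.ceil(np.linalg.norm(d)/41.7),'z-axis',np.round(R[:,2],3))
E
python3 - <<'E'
from h import *
D=dict(np.load('side0.npz'));print('can',onz(D,(326,177),0))
plan((436,189.5,150),183.8)
E
```

```text
can [591.4350698  343.96966337   0.        ]
psi 22.2 tcp [ 235.5 -578.2  230.3] shift mm [ 475.2 -635.2   81.7] turn -161.6 rows 20.0 z-axis [-0.001  0.002 -1.   ]
```

Emit:
send_rows(motion=[[0.27,-0.36,0.045,-80,0.08],[0.27,-0.36,0.045,-80,0.08],[0.27,-0.36,0.045,-80,0.08],[0.27,-0.36,0.045,-80,0.08],[0.27,-0.36,0.045,-80,0.08],[0.27,-0.36,0.045,-80,0.08],[0.27,-0.36,0.045,-80,0.08],[0.27,-0.36,0.045,-80,0.08],[0.27,-0.36,0.045,-80,0.08],[0.27,-0.36,0.045,-80,0.08],[0.27,-0.36,0.045,-80,0.08],[0.27,-0.36,0.045,-80,0.08]])

```text
time: 1.1
tcp_pos: [349.0, -137.5, 184.9]
ee_rot: [-0.002, 0.623, 0.782, 0.001]
force: [-0.0, 0.4, 0.1]
gripper_width: 80.2
grip_force: 0.0
```

Run:
```python
from h import *
plan((436,189.5,110),183.8)
```

```text
psi 102.9 tcp [ 349.  -137.5  184.9] shift mm [299.  157.7  76.1] turn -80.9 rows 9.0 z-axis [-0.002  0.004 -1.   ]
```

Emit:
send_rows(motion=[[0.3,0.158,0.076,-81,0.06],[0.3,0.158,0.076,-81,0.06],[0.3,0.158,0.076,-81,0.06],[0.3,0.158,0.076,-81,0.06],[0.3,0.158,0.076,-81,0.06],[0.3,0.158,0.076,-81,0.06],[0.3,0.158,0.076,-81,0.06],[0.3,0.158,0.076,-81,0.06],[0.3,0.158,0.076,-81,0.06],[0.3,0.158,0.076,-81,0.06],[0.3,0.158,0.076,-81,0.06],[0.3,0.158,0.076,-81,0.06]])

```text
time: 2.1
tcp_pos: [441.1, 183.1, 109.7]
ee_rot: [-0.001, -0.03, 1.0, -0.0]
force: [-0.0, 0.2, -0.6]
gripper_width: 60.0
grip_force: 0.0
```

Run:
```python
from h import *
plan((436,189.5,8),183.8)
d=grab('wrist'); save('w1.png',d['pixels']); print(d['mtx'],d['tool_from_camera'])
```

```text
psi -176.5 tcp [441.1 183.1 109.7] shift mm [  4.6   6.8 101.7] turn -0.3 rows 3.0 z-axis [-0.001 -0.001 -1.   ]
[[371.64829954   0.         318.03780857]
 [  0.         371.64829954 243.58573536]
 [  0.           0.           1.        ]] [[-1.83418268e-04 -9.59763568e-01 -2.80809295e-01  7.08488711e+01]
 [ 9.99999945e-01 -2.53746531e-04  2.14089846e-04 -9.84138886e-01]
 [-2.76730019e-04 -2.80809240e-01  9.59763561e-01 -1.43349787e+02]
 [ 0.00000000e+00  0.00000000e+00  0.00000000e+00  1.00000000e+00]]
```

View pics/w1.png

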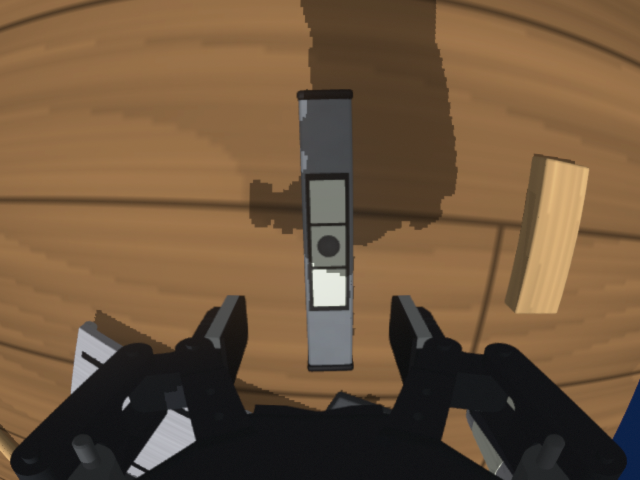

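The wrist view shows the level running straight up the picture (centre about (328,236), ball at (328,246)), slightly off the fingers' mid-line. I'll cast rays to get the exact offset.

```bash
cat >> h.py <<'E'
def wonz(d,uv,z):
    from scipy.spatial.transform import Rotation as Ro
    o=d['obs'];K=d['mtx'];a=(np.array(uv,float)-[K[0,2],K[1,2]])/K[0,0];th=np.linalg.norm(a)
    v=np.array([*(a/th*np.sin(th)),np.cos(th)]);T=np.array(d['tool_from_camera'])
    w,x,y,q=o['ee_rot'];R=Ro.from_quat([x,y,q,w]).as_matrix()
    c=R@T[:3,3]+o['tcp_pos'];v=R@T[:3,:3]@v; return c+v*(z-c[2])/v[2]
E
python3 - <<'E'
from h import *
d=grab('wrist')
for p in((299,93),(353,93),(308,368),(353,368),(328,236)): print(wonz(d,p,40).round(1))
plan((436,189.5,8),183.8)
E
```

```text
[345.2 165.6  40. ]
[343.2 195.9  40. ]
[522.5 179.7  40. ]
[521.  210.9  40. ]
[427.7 187.1  40. ]
psi -176.9 tcp [441.2 182.8 109.9] shift mm [  4.7   7.1 101.9] turn -0.7 rows 3.0 z-axis [-0.001 -0.    -1.   ]
```

Emit:
send_rows(motion=[[0.007,0.006,0.03,-1.5,0.06],[0.007,0.006,0.06,-1.5,0.06],[0.007,0.006,0.09,-1.5,0.06],[0.007,0.006,0.101,-1.5,0.06],[0.007,0.006,0.101,-1.5,0.06],[0.007,0.006,0.101,-1.5,0.02],[0.007,0.006,0.101,-1.5,0.02],[0.007,0.006,0.101,-1.5,0.02],[0.007,0.006,0.101,-1.5,0.02],[0.007,0.006,0.101,-1.5,0.02],[0.007,0.006,0.101,-1.5,0.02],[0.007,0.006,0.101,-1.5,0.02]])

```text
time: 3.2
tcp_pos: [435.7, 188.9, 10.8]
ee_rot: [0.002, -0.041, 0.999, 0.0]
force: [-0.3, -1.6, 6.1]
gripper_width: 29.1
grip_force: 60.9
```

Run:
```python
from h import *
plan((434,188.3,120),247.5)
```

```text
psi -175.4 tcp [435.7 188.9  10.8] shift mm [   1.4   -0.5 -109.2] turn -62.9 rows 3.0 z-axis [ 0.003  0.001 -1.   ]
```

Emit:
send_rows(motion=[[0,0,-0.035,0,0.02],[0,0,-0.075,0,0.02],[0,0,-0.11,0,0.02],[0,0,-0.11,-7,0.02],[0,0,-0.11,-14,0.02],[0,0,-0.11,-21,0.02],[0,0,-0.11,-28,0.02],[0,0,-0.11,-35,0.02],[0,0,-0.11,-42,0.02],[0,0,-0.11,-49,0.02],[0,0,-0.11,-56,0.02],[0,0,-0.11,-63,0.02]])

```text
time: 4.2
tcp_pos: [432.8, 188.3, 118.6]
ee_rot: [-0.001, -0.559, 0.829, 0.0]
force: [-0.7, -1.4, -3.1]
gripper_width: 29.1
grip_force: 60.9
```

Run:
```python
from h import *
plan((646,75,120),247.5)
```

```text
psi -112.0 tcp [432.8 188.3 118.6] shift mm [  25.2 -240.2   -1.8] turn 0.5 rows 6.0 z-axis [-0.002 -0.    -1.   ]
```

Emit:
send_rows(motion=[[0.004,-0.04,0,0.5,0.02],[0.008,-0.08,0,0.5,0.02],[0.012,-0.12,0,0.5,0.02],[0.017,-0.16,0,0.5,0.02],[0.021,-0.2,0,0.5,0.02],[0.025,-0.24,0,0.5,0.02],[0.025,-0.24,0,0.5,0.02],[0.025,-0.24,0,0.5,0.02]])

```text
time: 4.87
tcp_pos: [647.6, 72.8, 118.1]
ee_rot: [-0.0, -0.552, 0.834, 0.0]
force: [-1.2, 0.4, -3.0]
gripper_width: 29.0
grip_force: 61.6
```

Run:
```python
from h import *
plan((646,75,60),247.5)
d=grab('wrist'); save('w2.png',d['pixels'])
np.savez('w2.npz',pixels=d['pixels'],mtx=d['mtx'],T=d['tool_from_camera'],p=d['obs']['tcp_pos'],q=d['obs']['ee_rot'])
```

```text
psi -113.0 tcp [647.6  72.8 118.1] shift mm [-1.4  2.3 58.1] turn -0.5 rows 2.0 z-axis [-0.001  0.    -1.   ]
```

View pics/w2.png

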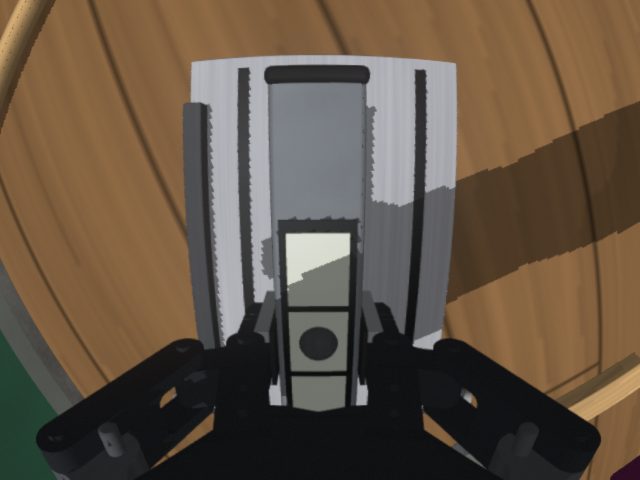

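The wrist view shows the level hanging over the bed. The bed's free-end corners are at (191,62) and (456,63), the fence is on the left, and the level is parallel to the stripes.

Run:
```python
from h import *
z=np.load('w2.npz');d=dict(mtx=z['mtx'],tool_from_camera=z['T'],obs=dict(tcp_pos=z['p'],ee_rot=z['q']))
A=wonz(d,(191,62),25);B=wonz(d,(456,63),25);s1=wonz(d,(421,72),26);s2=wonz(d,(410,335),33)
print(A,B,np.linalg.norm(A-B),(A+B)/2,'xaxis yaw',np.degrees(np.arctan2(*(A-B)[1::-1])),'stripe yaw',np.degrees(np.arctan2(*(s2-s1)[1::-1])))
```

```text
[675.1500897  -75.21622909  25.        ] [516.16596149  -8.03052551  25.        ] 172.59742693874938 [595.65802559 -41.6233773   25.        ] xaxis yaw -22.90861694243025 stripe yaw 67.26942759944613
```

Emit:
send_rows(motion=[[0,0.003,0.02,0,0.02],[0,0.003,0.04,0,0.02],[0,0.003,0.055,0,0.02],[0,0.003,0.06,0,0.02],[0,0.003,0.062,0,0.02],[0,0.003,0.064,0,0.02],[0,0.003,0.064,0,0.02],[0,0.003,0.064,0,0.02]])

```text
time: 5.58
tcp_pos: [644.4, 75.6, 56.6]
ee_rot: [0.001, -0.553, 0.833, -0.001]
force: [0.0, 0.4, -2.9]
gripper_width: 28.8
grip_force: 61.5
```

Emit:
send_rows(motion=[[0,0,0.002,0,0.02],[0,0,0.003,0,0.02],[0,0,0.004,0,0.02],[0,0,0.004,0,0.02],[0,0,0.004,0,0.02]])

```text
time: 6.0
tcp_pos: [643.6, 75.3, 51.2]
ee_rot: [-0.0, -0.553, 0.833, 0.0]
force: [-0.0, 0.1, -4.0]
gripper_width: 29.4
grip_force: 61.5
```

Emit:
send_rows(motion=[[0,0,0.001,0,0.02],[0,0,0.002,0,0.02],[0,0,0.002,0,0.02],[0,0,0.002,0,0.02]])

```text
time: 6.33
tcp_pos: [643.9, 75.3, 50.1]
ee_rot: [0.0, -0.553, 0.833, -0.0]
force: [-1.4, -1.6, 2.9]
gripper_width: 29.2
grip_force: 62.5
```

Emit:
send_rows(motion=[[0,0,0,0,0.032],[0,0,0,0,0.036],[0,0,0,0,0.045],[0,0,0,0,0.06],[0,0,0,0,0.06],[0,0,-0.02,0,0.06],[0,0,-0.05,0,0.06],[0,0,-0.09,0,0.06],[0,0,-0.13,0,0.06],[0,0,-0.13,0,0.06]])

```text
time: 7.17
tcp_pos: [649.6, 75.6, 189.3]
ee_rot: [0.007, -0.553, 0.833, -0.004]
force: [2.3, -0.3, 1.0]
gripper_width: 59.9
grip_force: 0.0
```

Run:
```python
from h import *
# wedge grasp: origin (443,-394), axis toward tip yaw -4.8; grasp at x=-72
a=np.radians(-4.8);g=np.array([443.3,-394.3])-72*np.array([np.cos(a),np.sin(a)]);print(g)
plan((*g,150),175.2)
```

```text
[ 371.55251413 -388.27519528]
psi -112.8 tcp [649.6  75.6 189.3] shift mm [535.7  76.8  34.6] turn 72.0 rows 14.0 z-axis [ 0.016  0.    -1.   ]
```

Emit:
send_rows(motion=[[0.536,0.077,0.035,72,0.065],[0.536,0.077,0.035,72,0.065],[0.536,0.077,0.035,72,0.065],[0.536,0.077,0.035,72,0.065],[0.536,0.077,0.035,72,0.065],[0.536,0.077,0.035,72,0.065],[0.536,0.077,0.035,72,0.065],[0.536,0.077,0.035,72,0.065],[0.536,0.077,0.035,72,0.065],[0.536,0.077,0.035,72,0.065],[0.536,0.077,0.035,72,0.065],[0.536,0.077,0.035,72,0.065]])

```text
time: 8.17
tcp_pos: [385.4, -353.8, 147.1]
ee_rot: [0.0, 0.042, 0.999, -0.0]
force: [-0.3, -0.4, 0.4]
gripper_width: 64.6
grip_force: 0.0
```

Run:
```python
from h import *
plan((371.5,-388.3,130),175.2)
```

```text
psi 175.1 tcp [ 385.4 -353.8  147.1] shift mm [ 10.9 -35.5  17.1] turn -0.1 rows 1.0 z-axis [ 0.001 -0.001 -1.   ]
```

Emit:
send_rows(motion=[[0.005,-0.018,0.017,0,0.065],[0.005,-0.018,0.017,0,0.065],[0.005,-0.018,0.017,0,0.065],[0.005,-0.018,0.017,0,0.065]])

```text
time: 8.5
tcp_pos: [380.1, -369.2, 130.0]
ee_rot: [-0.0, 0.042, 0.999, 0.0]
force: [-0.2, 0.2, -0.3]
gripper_width: 65.1
grip_force: 0.0
```

Run:
```python
from h import *
plan((371.5,-388.3,130),175.2)
d=grab('wrist'); im=d['pixels'];save('w3.png',im)
hsv=cv2.cvtColor(im,cv2.COLOR_RGB2HSV)
m=cv2.inRange(hsv,(15,60,190),(30,160,255));m=cv2.morphologyEx(m,cv2.MORPH_OPEN,np.ones((5,5),np.uint8))
for c in sorted(cv2.findContours(m,0,2)[0],key=cv2.contourArea)[-2:]:
    a=cv2.approxPolyDP(c,8,True)[:,0]; print(cv2.contourArea(c),a.tolist(),[[z,wonz(d,p,z)[:2].round(1).tolist()] for p in a[:6] for z in(4,36)])
```

```text
psi 175.2 tcp [ 380.1 -369.2  130. ] shift mm [  7.  -19.7  -0. ] turn -0.0 rows 1.0 z-axis [-0.     0.001 -1.   ]
7745.5 [[258, 226], [270, 362], [278, 369], [281, 345], [291, 395], [319, 395], [321, 248], [288, 235], [292, 333], [286, 243]] [[4, [370.5, -414.5]], [36, [363.3, -408.5]], [4, [491.6, -421.4]], [36, [470.0, -414.6]], [4, [499.5, -415.4]], [36, [477.0, -409.3]], [4, [474.6, -409.5]], [36, [455.0, -404.1]], [4, [530.2, -407.6]], [36, [504.0, -402.5]], [4, [532.1, -382.0]], [36, [505.6, -379.9]]]
```

View pics/w3.png

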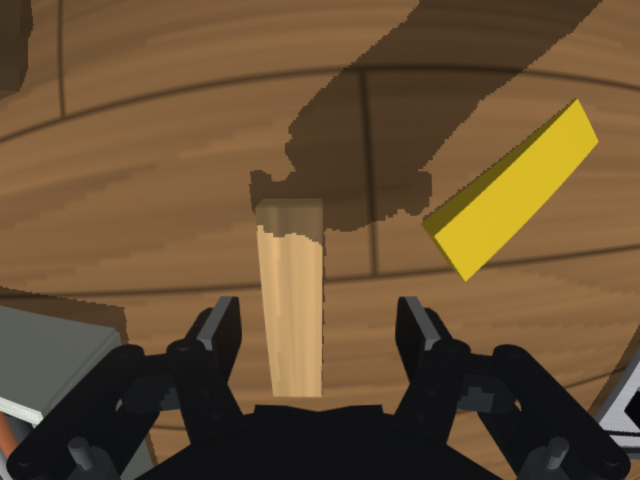

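Emit:
send_rows(motion=[[0.007,-0.02,0.02,0,0.07],[0.007,-0.02,0.05,0,0.07],[0.007,-0.02,0.08,0,0.07],[0.007,-0.02,0.11,0,0.07],[0.007,-0.02,0.124,0,0.07],[0.007,-0.02,0.124,0,0.07],[0.007,-0.02,0.124,0,0.03],[0.007,-0.02,0.124,0,0.03],[0.007,-0.02,0.124,0,0.03],[0.007,-0.02,0.124,0,0.03],[0.007,-0.02,0.124,0,0.03],[0.007,-0.02,0.124,0,0.03]])

```text
time: 9.55
tcp_pos: [372.9, -390.4, 8.1]
ee_rot: [0.002, 0.042, 0.999, -0.001]
force: [0.2, 0.9, 5.5]
gripper_width: 42.6
grip_force: 62.7
```

Run:
```python
from h import *
y=np.array([.3875,.922]);nose=np.array([595.7,-41.6])+6*y
print(nose, 'pregrasp',nose-y*200)
plan((371.5,-388.3,60),247.2)
```

```text
[598.025 -36.068] pregrasp [ 520.525 -220.468]
psi 175.2 tcp [ 372.9 -390.4    8.1] shift mm [  1.4   1.9 -51.9] turn -72.0 rows 2.0 z-axis [ 0.003 -0.003 -1.   ]
```

Emit:
send_rows(motion=[[0,0,-0.03,0,0.03],[0,0,-0.06,0,0.03],[0,0,-0.08,-7,0.03],[0,0,-0.08,-14,0.03],[0,0,-0.08,-21,0.03],[0,0,-0.08,-28,0.03],[0,0,-0.08,-35,0.03],[0,0,-0.08,-42,0.03],[0,0,-0.08,-49,0.03],[0,0,-0.08,-56,0.03],[0,0,-0.08,-63,0.03],[0,0,-0.08,-70,0.03]])

```text
time: 10.55
tcp_pos: [371.2, -389.0, 86.3]
ee_rot: [-0.0, -0.541, 0.841, -0.0]
force: [0.3, -0.7, -1.5]
gripper_width: 42.8
grip_force: 61.6
```

Run:
```python
from h import *
plan((520.5,-220.5,88),247.2)
```

```text
psi -114.5 tcp [ 371.2 -389.    86.3] shift mm [-215.3  -65.9   -1.8] turn -1.7 rows 6.0 z-axis [-0. -0. -1.]
```

Emit:
send_rows(motion=[[-0.036,-0.011,0,-1.7,0.03],[-0.072,-0.022,0,-1.7,0.03],[-0.108,-0.033,0,-1.7,0.03],[-0.144,-0.044,0,-1.7,0.03],[-0.18,-0.055,0,-1.7,0.03],[-0.216,-0.066,0,-1.7,0.03],[-0.216,-0.066,0,-1.7,0.03],[-0.216,-0.066,0,-1.7,0.03]])

```text
time: 11.22
tcp_pos: [523.0, -219.4, 86.3]
ee_rot: [-0.0, -0.552, 0.834, -0.0]
force: [-0.3, -0.1, -1.2]
gripper_width: 42.7
grip_force: 61.8
```

Run:
```python
from h import *
plan((520.5,-220.5,8),247.2)
s=grab('scene')['pixels'];d=grab('side')['pixels']
def c(im,x,y,w,h,f): return cv2.resize(im[y:y+h,x:x+w],None,fx=f,fy=f,interpolation=cv2.INTER_CUBIC)
M=np.zeros((600,800,3),np.uint8)
for im,(X,Y) in((c(s,220,190,220,150,2),(0,0)),(c(d,200,160,240,200,1.45),(445,0)),(c(s,310,250,110,85,3),(0,310)),(c(d,310,170,110,100,2.8),(445,310))):
    im=im[:600-Y,:800-X];M[Y:Y+im.shape[0],X:X+im.shape[1]]=im
save('m2.png',M)
```

```text
psi -112.9 tcp [ 523.  -219.4   86.3] shift mm [ 2.   1.9 78.3] turn -0.1 rows 2.0 z-axis [ 0.    -0.001 -1.   ]
```

View pics/m2.png

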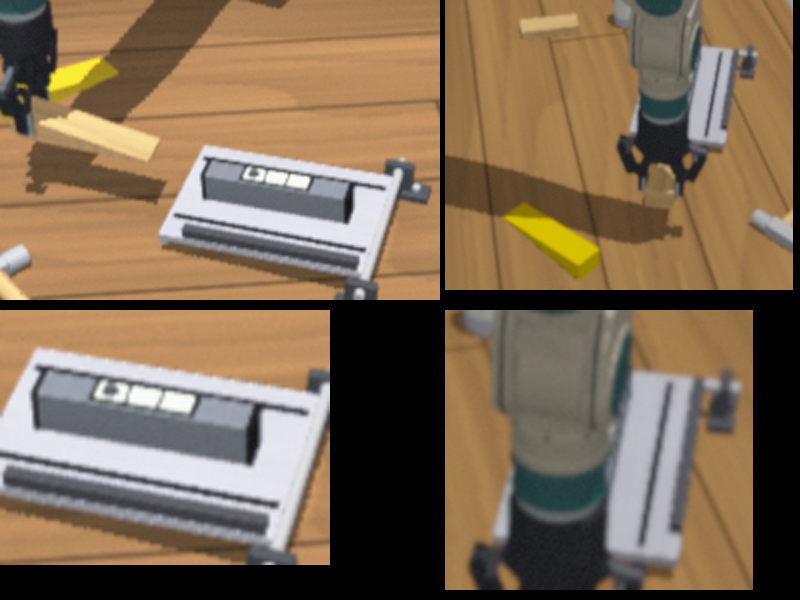

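The level stands on the bed lengthwise, with the ball at the free (low) end (sheet (255,173)). The gripper holds the wedge with its thin end towards the bed. Next I lower it to the bench.

Emit:
send_rows(motion=[[0.002,0.002,0.03,0,0.03],[0.002,0.002,0.06,0,0.03],[0.002,0.002,0.072,0,0.03],[0.002,0.002,0.075,0,0.03],[0.002,0.002,0.077,0,0.03],[0.002,0.002,0.078,0,0.03],[0.002,0.002,0.079,0,0.03],[0.002,0.002,0.079,0,0.03]])

```text
time: 11.98
tcp_pos: [520.8, -222.8, 8.4]
ee_rot: [0.001, -0.551, 0.835, -0.001]
force: [0.3, -0.5, -0.5]
gripper_width: 43.1
grip_force: 61.8
```

Emit:
send_rows(motion=[[-0.01,0,0,0,0.03],[-0.02,0,0,0,0.03],[-0.03,0,0,0,0.03],[-0.04,0,0,0,0.03],[-0.05,0,0,0,0.03],[-0.058,0,0,0,0.03],[-0.066,0,0,0,0.03],[-0.074,0,0,0,0.03],[-0.082,0,0,0,0.03],[-0.09,0,0,0,0.03],[-0.09,0,0,0,0.03]])

```text
time: 12.9
tcp_pos: [556.5, -137.5, 8.1]
ee_rot: [0.001, -0.552, 0.834, -0.001]
force: [-0.3, 0.2, 5.2]
gripper_width: 43.1
grip_force: 62.6
```

Emit:
send_rows(motion=[[-0.006,0,0,0,0.03],[-0.012,0,0,0,0.03],[-0.018,0,0,0,0.03],[-0.024,0,0,0,0.03],[-0.03,0,0,0,0.03],[-0.036,0,0,0,0.03],[-0.042,0,0,0,0.03],[-0.048,0,0,0,0.03],[-0.048,0,0,0,0.03]])

```text
time: 13.65
tcp_pos: [573.0, -98.6, 8.1]
ee_rot: [-0.004, -0.55, 0.835, -0.004]
force: [-5.6, -14.3, 8.2]
gripper_width: 42.7
grip_force: 62.8
```

```bash
cat >> h.py <<'E'
def lvl(d,y0=245,y1=320,x0=305,x1=425):
    im=d['pixels'][y0:y1,x0:x1]; return cv2.resize(im,None,fx=6,fy=6,interpolation=cv2.INTER_CUBIC)
E
python3 - <<'E'
from h import *
save('l1.png',lvl(grab('scene')))
E
```

```text
(no output)
```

View pics/l1.png

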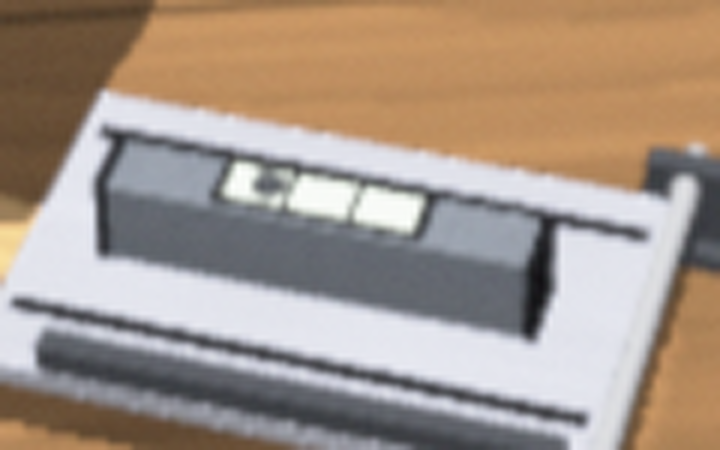

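The ball is at about (270,184), left of the window centre (about (322,198)) and possibly still rolling. I'll hold to let it settle and then measure it from a profile along the window.

Emit:
send_rows(motion=[[0,0,0,0,0.03],[0,0,0,0,0.03],[0,0,0,0,0.03],[0,0,0,0,0.03],[0,0,0,0,0.03],[0,0,0,0,0.03],[0,0,0,0,0.03],[0,0,0,0,0.03],[0,0,0,0,0.03],[0,0,0,0,0.03],[0,0,0,0,0.03],[0,0,0,0,0.03]])

```text
time: 14.7
tcp_pos: [573.0, -98.6, 8.1]
ee_rot: [-0.004, -0.55, 0.835, -0.004]
force: [-5.4, -13.0, 7.2]
gripper_width: 42.7
grip_force: 62.8
```

```bash
cat >> h.py <<'E'
def ball(d):
    im=lvl(d); g=cv2.cvtColor(im,cv2.COLOR_RGB2GRAY); b=(im.min(2)>185).astype(np.uint8)
    b[:, :205]=0;b[:,440:]=0; b[:140]=0;b[245:]=0
    n,l,st,ce=cv2.connectedComponentsWithStats(b)
    # keep components touching the level's window (small cells), drop plate
    keep=[i for i in range(1,n) if 150<st[i,4]<4000]
    w=np.isin(l,keep).astype(np.uint8); pts=cv2.findNonZero(w); hull=cv2.convexHull(pts)
    m=cv2.drawContours(np.zeros_like(w),[hull],-1,1,-1)
    (cx,cy),_,_=cv2.fitEllipse(hull); box=cv2.boundingRect(hull)
    prof=[int(g[:,x][m[:,x]>0].mean()) if m[:,x].sum()>5 else -1 for x in range(box[0],box[0]+box[2],4)]
    print('hull',box,[st[i].tolist() for i in keep]);print(prof); return im
E
python3 - <<'E'
from h import *
print(get_obs()['tcp_pos'],get_obs()['force'])
d=grab('scene');im=ball(d);cv2.imwrite('/tmp/l.png',im);np.save('l2.npy',im)
E
```

```text
[573.04846455 -98.59067686   8.11377733] [ -5.41001603 -12.97427551   7.15832168]
hull (225, 163, 198, 68) [[225, 163, 59, 43, 1786], [291, 177, 68, 42, 1889], [353, 188, 70, 43, 2183]]
[198, 217, 233, 241, 241, 240, 239, 237, 234, 233, 235, 238, 229, 200, 152, 122, 134, 141, 150, 173, 203, 227, 234, 237, 236, 236, 235, 235, 237, 238, 228, 205, 195, 201, 212, 228, 239, 238, 237, 236, 237, 236, 234, 237, 240, 240, 240, 232, 217, 198]
```

Emit:
send_rows(motion=[[-0.005,0,0,0,0.03],[-0.01,0,0,0,0.03],[-0.015,0,0,0,0.03],[-0.02,0,0,0,0.03],[-0.02,0,0,0,0.03],[-0.02,0,0,0,0.03],[-0.02,0,0,0,0.03],[-0.02,0,0,0,0.03],[-0.02,0,0,0,0.03],[-0.02,0,0,0,0.03],[-0.02,0,0,0,0.03],[-0.02,0,0,0,0.03]])

```text
time: 15.75
tcp_pos: [580.7, -80.5, 8.1]
ee_rot: [-0.004, -0.55, 0.835, -0.004]
force: [-6.1, -15.9, 8.2]
gripper_width: 43.0
grip_force: 62.9
```

Emit:
send_rows(motion=[[0,0,0,0,0.03],[0,0,0,0,0.03],[0,0,0,0,0.03],[0,0,0,0,0.03],[0,0,0,0,0.03],[0,0,0,0,0.03],[0,0,0,0,0.03],[0,0,0,0,0.03],[0,0,0,0,0.03],[0,0,0,0,0.03],[0,0,0,0,0.03],[0,0,0,0,0.03]])

```text
time: 16.75
tcp_pos: [580.6, -80.5, 8.1]
ee_rot: [-0.004, -0.55, 0.835, -0.004]
force: [-7.2, -14.8, 7.9]
gripper_width: 42.9
grip_force: 62.9
```

Run:
```python
from h import *
ball(grab('scene'))
```

```text
Traceback (most recent call last):
  File "h.py", line 35, in ball
    w=np.isin(l,keep).astype(np.uint8); pts=cv2.findNonZero(w); hull=cv2.convexHull(pts)
                                                                     ~~~~~~~~~~~~~~^^^^^
cv2.error: OpenCV(4.12.0) /io/opencv/modules/imgproc/src/convhull.cpp:143: error: (-215:Assertion failed) total >= 0 && (depth == CV_32F || depth == CV_32S) in function 'convexHull'
```

Run:
```python
from h import *
s=grab('scene')['pixels'];d=grab('side')['pixels']
M=np.zeros((600,800,3),np.uint8);A=lvl(dict(pixels=s))[:, :480]
M[:450,:480]=A
B=cv2.resize(d[150:290,290:410],None,fx=2.6,fy=2.6,interpolation=cv2.INTER_CUBIC);M[:B.shape[0],485:485+B.shape[1]]=B
save('l3.png',M)
```

```text
(no output)
```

View pics/l3.png

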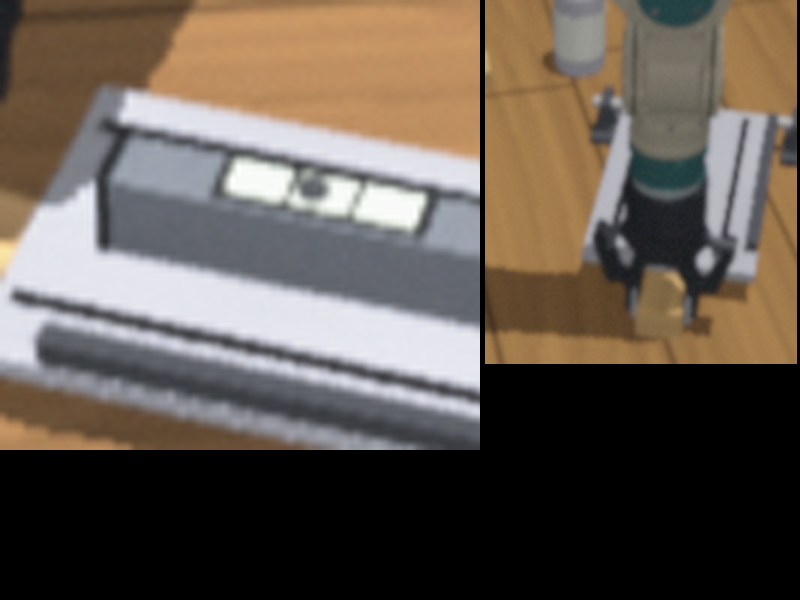

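The ball is at (314,186), with the window's lines at x of about 293 and 353 (middle about 323). That puts it about 4 mm short, so it needs about 9 mm more wedge.

Emit:
send_rows(motion=[[-0.003,0,0,0,0.03],[-0.006,0,0,0,0.03],[-0.009,0,0,0,0.03],[-0.009,0,0,0,0.03],[-0.009,0,0,0,0.03],[-0.009,0,0,0,0.045],[-0.009,0,0,0,0.05],[-0.009,0,0,0,0.06],[-0.009,0,0,0,0.06],[-0.009,0,0,0,0.06],[-0.009,0,0,0,0.06]])

```text
time: 17.82
tcp_pos: [584.9, -67.6, 6.8]
ee_rot: [-0.0, -0.551, 0.834, 0.0]
force: [0.7, -0.3, -0.0]
gripper_width: 60.3
grip_force: 0.0
```

Emit:
send_rows(motion=[[0,0,0,0,0.06],[0,0,0,0,0.06],[0,0,0,0,0.06],[0,0,0,0,0.06],[0,0,0,0,0.06],[0,0,0,0,0.06],[0,0,0,0,0.06],[0,0,0,0,0.06],[0,0,0,0,0.06],[0,0,0,0,0.06],[0,0,0,0,0.06],[0,0,0,0,0.06]])

```text
time: 18.82
tcp_pos: [585.1, -68.3, 7.1]
ee_rot: [0.0, -0.551, 0.835, -0.0]
force: [0.1, 0.4, -0.6]
gripper_width: 60.1
grip_force: 0.0
```

```bash
cat >> h.py <<'E'
def ball2(d):
    # dark blobs inside the window strip of the native-scale crop; axis slope ~0.19
    im=lvl(d); g=cv2.cvtColor(im,cv2.COLOR_RGB2GRAY).astype(float)
    for off in(-8,-4,0,4,8,12):
        x=np.arange(210,441,5);y=(194+off+(x-323)*0.21).astype(int)
        print(off,g[y,x].astype(int).tolist())
E
python3 - <<'E'
from h import *
ball2(grab('scene'))
E
```

```text
-8 [162, 159, 137, 108, 154, 230, 254, 250, 249, 249, 249, 251, 251, 250, 249, 239, 184, 160, 216, 250, 207, 130, 103, 99, 107, 149, 211, 250, 248, 212, 170, 205, 253, 249, 250, 249, 249, 249, 249, 249, 249, 250, 232, 141, 70, 107, 155]
-4 [162, 155, 126, 102, 174, 237, 252, 249, 249, 249, 249, 249, 249, 250, 250, 234, 155, 175, 232, 239, 182, 109, 101, 96, 98, 140, 208, 249, 245, 185, 177, 229, 251, 249, 248, 249, 249, 249, 249, 249, 248, 251, 211, 119, 76, 125, 158]
0 [163, 147, 113, 119, 206, 245, 250, 249, 249, 249, 249, 249, 249, 249, 249, 234, 160, 206, 247, 230, 169, 102, 98, 99, 115, 165, 224, 249, 243, 178, 201, 248, 250, 249, 249, 249, 249, 249, 249, 249, 249, 249, 182, 95, 90, 143, 160]
4 [161, 135, 107, 146, 232, 251, 250, 250, 249, 249, 250, 250, 250, 250, 249, 227, 184, 230, 252, 231, 181, 139, 136, 135, 159, 209, 244, 249, 240, 196, 223, 251, 249, 250, 250, 249, 249, 249, 250, 250, 250, 247, 156, 82, 111, 157, 162]
8 [158, 122, 100, 165, 238, 249, 248, 251, 251, 251, 249, 247, 248, 251, 244, 209, 203, 238, 252, 238, 215, 198, 183, 175, 203, 240, 251, 246, 227, 214, 239, 254, 251, 249, 247, 248, 251, 251, 249, 245, 242, 219, 124, 83, 130, 162, 164]
12 [155, 110, 90, 161, 228, 239, 240, 240, 236, 238, 241, 240, 240, 238, 215, 166, 197, 228, 234, 227, 220, 211, 195, 189, 214, 236, 238, 229, 200, 207, 230, 239, 239, 240, 241, 234, 232, 231, 235, 233, 222, 170, 96, 97, 148, 163, 165]
```

The profile puts the ball within 1 mm of the middle between the lines, with the wedge released. I'll retract straight up, then back.

Emit:
send_rows(motion=[[0,0,-0.01,0,0.06],[0,0,-0.03,0,0.06],[0,0,-0.06,0,0.06],[0,0,-0.1,0,0.06],[0.03,0,-0.14,0,0.06],[0.07,0,-0.16,0,0.06],[0.11,0,-0.16,0,0.06],[0.15,0,-0.16,0,0.06],[0.15,0,-0.16,0,0.06],[0.15,0,-0.16,0,0.06],[0.15,0,-0.16,0,0.06],[0.15,0,-0.16,0,0.06]])

```text
time: 19.87
tcp_pos: [526.2, -205.1, 167.0]
ee_rot: [0.0, -0.551, 0.834, 0.0]
force: [0.0, -0.1, -0.2]
gripper_width: 60.0
grip_force: 0.0
```

Emit:
send_rows(motion=[[0,0,0,0,0.06],[0,0,0,0,0.06],[0,0,0,0,0.06],[0,0,0,0,0.06],[0,0,0,0,0.06],[0,0,0,0,0.06],[0,0,0,0,0.06],[0,0,0,0,0.06],[0,0,0,0,0.06],[0,0,0,0,0.06]])

```text
time: 20.7
tcp_pos: [526.1, -206.3, 167.1]
ee_rot: [0.0, -0.551, 0.835, -0.0]
force: [0.2, -0.8, -0.9]
gripper_width: 60.2
grip_force: 0.0
```

Run:
```python
from h import *
d=grab('scene')
M=np.zeros((600,800,3),np.uint8);M[:450,:720]=lvl(d,245,320,285,405);save('fin.png',M)
```

```text
(no output)
```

View pics/fin.png

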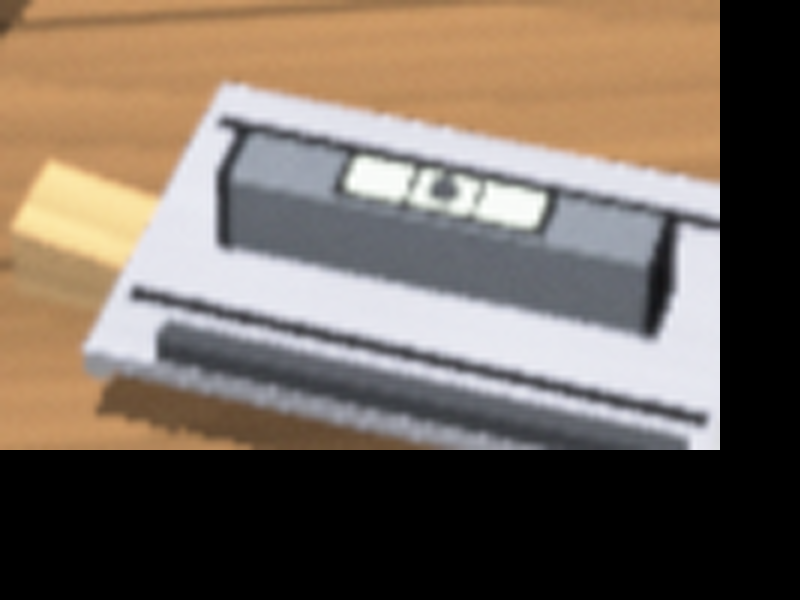

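The ball, at (447,187), lies in the middle cell between the lines. The wedge, at (80,230), holds the free end up, and the gripper is clear.

```bash
python3 -c "
from cell import job
print(job.hand_in())"
```

```text
the job is handed in; nothing more can be done
None
```

The job is handed in: the level stands lengthwise on the bed with its ball about 1 mm or less from the middle of its lines, the wedge holds up the free end, the gripper is clear, and the packer and can were not touched.

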